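# Run off the first seeds, then feed the soaking beaker

### The job

Push the swivelling seed chute round with a finger until its mouth is centred over the short steel cup and let it stand there for at least two seconds (the first seeds are run off as waste), then push it on until its mouth is centred over the tall glass beaker and leave it there at rest. Only push the chute: do not pinch it between the fingers, and do not lift or shift the beaker, the cup, the petri dish or any of the other things standing around.

Things in the scene. Friction and masses are not known exactly. Their poses are not given: they have to be found in the camera images.
- chute_mouth (a point): Mouth of the chute: centre of the lower opening of the spout, 97 mm above the table. Its x axis points level along the chute, away from the pivot: the vertical pivot axis is 150 mm back along -x. z is up. The spout is an upright square steel tube, 32 mm wide outside, 26 mm inside; push on its flat left or right side, 97 to 140 mm above the table, 135 to 165 mm from the pivot axis.
- chute: The whole swivelling chute, plain steel. Origin on the table straight under the mouth; x axis level along the chute away from the pivot, z up, so it turns with the chute. It swings up to 1.25 rad either side of its middle direction (roughly away from the robot). Light dry friction, about 1 N at the mouth: it stays where it is left; no spring, no detents.
- soak_beaker: Glass beaker with some water in it, 74 mm wide, 87 mm high, open at the top: the tallest of the three receivers round the stand. Origin at the centre of its underside, z up. Loose. Its centre is 145 to 155 mm or so from the pivot axis, so the mouth swings over it with 10 mm to spare.
- waste_cup: Short round steel cup, 68 mm across, 55 mm high, open at the top. Origin at the centre of its underside, z up. Loose; stands under the circle of the mouth like the beaker. (Above the hub the chute has an inlet cup 54 mm across; its top, 160 mm above the table, is the highest point. The post, 18 mm thick, stands on a fixed round foot 104 mm across. The open trough from it to the spout is 32 mm wide.)
- dish: Flat round petri dish with lid, 93 mm across, 14 mm high, also under the mouth's circle; not used. Origin at the centre of its underside. Loose.
- vial_a: Small glass vial with a screw cap, 23 mm across, 60 mm high, standing under the trough between the stand's foot and the receivers. Leave alone. Origin at the centre of its underside.
- rubber_eraser: Eraser, 34 x 47 x 13 mm, lying on the table to the right of the three receivers. Leave alone. Origin at the centre of its underside.
- roll: Roll of labels, 58 mm across, 26 mm high, at the left. Leave alone. Origin at the centre of its underside.
- vial_b: Small glass vial with a screw cap, 23 mm across, 60 mm high, at the right. Leave alone. Origin at the centre of its underside.

How it is judged:
By the outcome, as a careful person would: the job done as asked, in the order asked, and still so for the second after the job is handed in, with the robot touching nothing.
It also fails if it takes over 72 s, if anything falls off the work surface, if the arm or the gripper's body presses on something with over 40 N, if the wrist force passes 120 N, or if a joint passes its speed limit or range.

### The arm

A 6-joint arm with a two-finger parallel gripper is mounted at the origin on the work surface; the furniture and walls round the work are solid. World frame = base frame: x ahead of the robot, y to its left, z up, the work surface at z = 0. Lengths are in mm, angles in rad, forces in N, time in s.
With the tool pointing down it reaches from about 300 to 875 mm from the base axis. Payload 4.2 kg.
Tool frame: the origin (TCP) lies at the very end of the fingers, on their centre line; the grasp point (between the pads) lies 19 mm behind it; z points along the fingers, y is the line along which they close (so a half turn about z gives the same grasp; the last joint's range is limited). The gripper opens to 85 mm and grips with 20 to 120 N. Pads are 22 mm wide; open, the fingers measure 114 mm over their backs; the gripper's body (76 mm by 85 mm) begins 54 mm behind the grasp point. The pads swing forward as they close: fully open they stand 13 mm farther back than shut.
Start: joints at [-1.169, 0.32, 1.565, -0, 1.257, -0.02], TCP at [235.411, -524.617, 231.338] pointing down, gripper open.
Joint ranges: [-3.11, 3.11], [-0.84, 2.01], [0.21, 2.61], [-1.34, 4.49], [0.05, 2.63], [-2.56, 2.56]. Speed limits (rad/s): [2.57, 2.57, 3.14, 3.14, 3.14, 3.14].

### API

Orientations are given as a unit quaternion [w, x, y, z].
In Python, from workcell import robot gives the robot as it stands.
- The arm moves only by the shell command python3 -m crank 'ROWS'. ROWS is a JSON object of lists of equal length, an entry for each row: "hand": the closure, from 0 (fully open) to 1 (shut); "delta_pos": the shift along the tool's x, y, z each as a share of 600 mm, from -1 to 1, a list of three; "rot": the turn, a rotation vector about the tool's x, y, z each as a share of 90 degrees, from -1 to 1, a list of three. In form: {"hand": [hand, ...], "delta_pos": [[x, y, z], ...], "rot": [[wx, wy, wz], ...]}. A call has 1 to 10 rows; each row shifts and turns the commanded pose from where the row before left it, along the tool's axes as they then stand; what a row does not reach is not made up. A row lasts 1/10 s, in which the tool goes at most 50 mm and 8.59 degrees, less where a joint would pass 70% of its speed; a pose out of reach is approached as far as the arm can. A call with a number of a shift or a turn outside -1 to 1 is refused whole. A call with a gripper value outside its range is refused whole. The fingers move at their own pace and stop on an object; the grip force is fixed at half the most. Time passes only in rows, so rows that do not move let the fingers close. It gives the time, the measured TCP pose, the force, the opening and the grip force at its end, in the units of the state.
- robot.observe(): the state, without advancing time (a new reading comes with each control period).
- robot.get_image(name): name is "scene" or "top"; returns a dict with "frame" (400x640x3 uint8, red, green, blue), "z_map" (400x640 float32, mm along the optical axis (not along the pixel's ray), 0 where there is no reading), "fx", "fy", "cx", "cy" (pixels), "k1" (the pictures are not rectified: a ray, as slopes to the right and down, at radius r is drawn at 1 + k1 r^2 times it, then the intrinsics apply), "xyz" and "rotation" of the camera in the world. Camera axes: x right, y up, looking along -z (the intrinsics and any distortion apply to the point x, -y, -z); pixel columns grow to the right and rows downward; lengths in mm; the calibration is good to about 2 mm. A picture is of the moment at which its call begins.
- robot.job_done(): hands the job in; it is judged then, once.
Trained networks look in the newest picture that a camera, given by its name, has taken for a name from the list of things; names that differ only in an ending like _2 or _b are one class to them, and where a whole thing is asked for, a point or a joint stands for the part that bears it (a point fixed in the world has none). Each returns a list of dicts, best first, with "conf" (0 to 1); they miss things now and then, are a little off and sometimes report something else, mostly with a low value. They report only what shows in the picture. A call takes as long as a camera call.
- robot.recognise(camera, label): "rect" ([left, top, right, bottom] in pixels, round what is visible of it).
- robot.mark_of(camera, label): "xy" ([column, row] in pixels: a listed point, or the origin of a listed thing).
The state is a dict: "clock": time; "q": joint angles; "qvel": joint speeds; "effort": joint torques, N m; "eef_pos": TCP position; "tool_rot": TCP orientation; "force": force on the tool from outside, world axes, zero at the start; "torque": the same for the moment, N m; "gripper_width": finger opening in mm; "grip_force": force on a finger pad.
Only numpy, scipy, OpenCV 4.12 (cv2) and the standard library are available. Lean on these libraries where they do the work, as an engineer would, in place of code of your own. Each camera call takes 0.05 s, during which the arm holds its last target. There are 200 camera calls.

## Working session

There is one attempt and no reset: what is moved stays moved. The work goes in short steps, Python scripts to look and compute and a shell command to move; the robot and the scene stay as the last step left them, time stands still between calls to the robot, and variables do not carry over. Pictures are saved under pics/ and viewed, at most 10 in all, crops included, and the job is handed in when it is done.

```bash
mkdir -p pics
cat > h.py <<'E'
import numpy as np, cv2
from workcell import robot
def ray(im,px):
    K=np.array([[im['fx'],0,im['cx']],[0,im['fy'],im['cy']],[0,0,1]])
    u=cv2.undistortPoints(np.array([[px]],float),K,np.array([im['k1'],0,0,0,0.]))[0,0]
    return np.asarray(im['rotation'])@np.array([u[0],-u[1],-1.]), np.asarray(im['xyz'])
def at_z(im,px,z):
    d,o=ray(im,px); return o+d*(z-o[2])/d[2]
def cloud(im):
    K=np.array([[im['fx'],0,im['cx']],[0,im['fy'],im['cy']],[0,0,1]])
    h,w=im['z_map'].shape
    g=np.stack(np.meshgrid(np.arange(w),np.arange(h)),-1).reshape(-1,1,2).astype(float)
    u=cv2.undistortPoints(g,K,np.array([im['k1'],0,0,0,0.]))[:,0]
    d=np.c_[u[:,0],-u[:,1],-np.ones(len(u))]*im['z_map'].reshape(-1,1)
    return (d@np.asarray(im['rotation']).T+np.asarray(im['xyz'])).reshape(h,w,3)
E
python3 - <<'E'
from h import *
print(robot.observe())
for c in('scene','top'):
    im=robot.get_image(c); cv2.imwrite(f'pics/{c}0.png',im['frame'][:,:,::-1])
    print(c,im['xyz'],np.round(im['rotation'],3).tolist(),im['fx'],im['k1'],(im['z_map']>0).mean())
    P=cloud(im)
    for n in('chute_mouth','chute','soak_beaker','waste_cup','dish','vial_a','rubber_eraser','roll'):
        z=97 if n=='chute_mouth' else 0
        for d in robot.mark_of(c,n)[:3]:
            print(n,round(d['conf'],2),np.round(d['xy']),np.round(at_z(im,d['xy'],z)), end=' | ')
        for d in robot.recognise(c,n)[:2]: print('R',round(d['conf'],2),np.round(d['rect']),end=' ')
        print()
E
```

```text
{'clock': 0.0, 'q': array([-1.16897304e+00,  3.20319237e-01,  1.56573142e+00, -2.61911462e-05,
        1.25742612e+00, -1.99765693e-02]), 'qvel': array([-0.00100585,  0.00186224,  0.00033975,  0.00184517, -0.00174437,
        0.00013182]), 'effort': array([-1.27821229e-03, -4.15528822e+01, -2.34163713e+01, -1.72102000e-04,
        8.07351200e-03,  1.32382457e-06]), 'eef_pos': array([ 235.21342107, -524.13197628,  230.44624156]), 'tool_rot': array([-9.22582604e-04,  9.77841638e-01,  2.09343839e-01, -1.90998972e-04]), 'force': array([-0.29464278,  0.57931395, -0.35745309]), 'torque': array([ 0.03169665, -0.01397651,  0.00118119]), 'grip_force': 0.0, 'gripper_width': 85.23665384802099}
scene [-357.38276699 -905.81559208  770.2056563 ] [0.809, 0.466, -0.18, -0.309] 442.13404722773146 -0.1039102341415019 0.888765625Traceback (most recent call last):
  File "<stdin>", line 6, in <module>
  File "h.py", line 15, in cloud
    return (d@np.asarray(im['rotation']).T+np.asarray(im['xyz'])).reshape(h,w,3)
            ~^~~~~~~~~~~~~~~~~~~~~~~~~~~~~
ValueError: matmul: Input operand 1 has a mismatch in its core dimension 0, with gufunc signature (n?,k),(k,m?)->(n?,m?) (size 4 is different from 3)
```

Rotation is a quaternion.

```bash
sed -i "s/np.asarray(im\['rotation'\])/Rm(im)/; 2a from scipy.spatial.transform import Rotation\ndef Rm(im): q=im['rotation']; return Rotation.from_quat([q[1],q[2],q[3],q[0]]).as_matrix()" h.py
python3 - <<'E'
from h import *
for c in('scene','top'):
    im=robot.get_image(c); cv2.imwrite(f'pics/{c}0.png',im['frame'][:,:,::-1])
    print(c,im['xyz'],im['fx'],im['k1'],np.round(Rm(im),2).tolist())
    for n in('chute_mouth','chute','soak_beaker','waste_cup','dish','vial_a','rubber_eraser','roll'):
        z=97 if n=='chute_mouth' else 0
        print(n,end=' ')
        for d in robot.mark_of(c,n)[:3]:
            print(round(d['conf'],2),np.round(d['xy']),np.round(at_z(im,d['xy'],z)), end=' | ')
        for d in robot.recognise(c,n)[:2]: print('R',round(d['conf'],2),np.round(d['rect']),end=' ')
        print()
E
```

```text
scene [-357.38276699 -905.81559208  770.2056563 ] 442.13404722773146 -0.1039102341415019 [[0.74, 0.33, -0.58], [-0.67, 0.37, -0.64], [0.0, 0.87, 0.5]]
chute_mouth 0.64 [283. 172.] [446. 161.  97.] | R 0.58 [249. 156. 292. 180.] 
chute 0.19 [278. 202.] [410. 147.   0.] | R 0.69 [250. 155. 289. 181.] 
soak_beaker 0.9 [297. 196.] [483. 137.   0.] | 0.23 [307. 209.] [452.  48.   0.] | 0.21 [287. 168.] [593. 328.   0.] | R 0.96 [288. 170. 310. 203.] 
waste_cup 0.97 [305. 209.] [446.  50.   0.] | 0.58 [275. 190.] [449. 220.   0.] | R 0.75 [297. 190. 318. 217.] R 0.41 [274. 186. 281. 200.] 
dish 0.69 [278. 188.] [467. 223.   0.] | R 0.79 [264. 180. 291. 193.] 
vial_a 0.64 [276. 199.] [416. 169.   0.] | 0.62 [427. 277.] [ 466. -429.    0.] | R 0.68 [423. 258. 434. 281.] R 0.57 [288. 171. 310. 207.] 
rubber_eraser R 0.58 [318. 226. 330. 235.] 
roll 0.58 [251. 171.] [473. 405.   0.] | 
top [ 228.4620362   -28.08715073 1309.16045807] 394.3177179676568 0.027250102047400748 [[0.02, 0.98, -0.19], [-1.0, 0.02, 0.01], [0.02, 0.19, 0.98]]
chute_mouth R 0.65 [235. 172. 259. 236.] 
chute 0.93 [247. 188.] [482. 184.   0.] | R 0.63 [232. 176. 257. 238.] 
soak_beaker 0.61 [263. 188.] [486. 130.   0.] | R 0.89 [250. 173. 274. 203.] 
waste_cup 0.75 [293. 203.] [438.  27.   0.] | 
dish 0.75 [236. 194.] [463. 219.   0.] | 0.41 [428. 197.] [ 468. -427.    0.] | R 0.91 [222. 181. 242. 205.] 
vial_a 0.61 [429. 196.] [ 471. -431.    0.] | 0.56 [255. 207.] [419. 155.   0.] | R 0.15 [283. 192. 300. 214.] 
rubber_eraser 0.51 [242. 180.] [510. 204.   0.] | 0.47 [325. 212.] [408. -78.   0.] | R 0.52 [427. 192. 439. 201.] 
roll 0.64 [187. 189.] [477. 386.   0.] | R 0.63 [173. 182. 192. 199.] R 0.37 [235. 174. 258. 240.]
```

View pics/scene0.png

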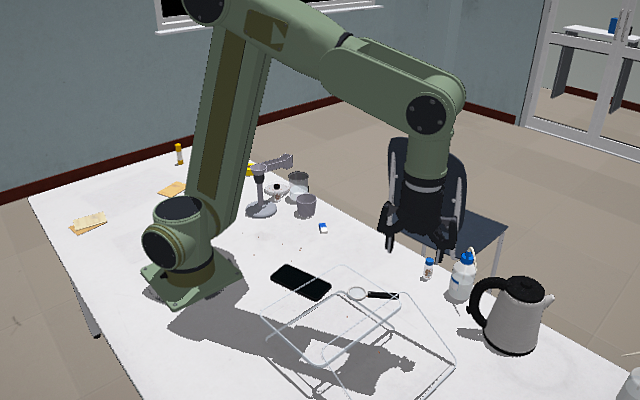

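View pics/top0.png

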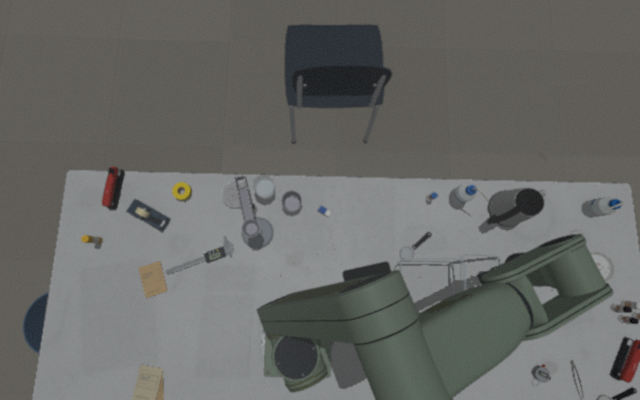

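The scene picture shows the chute stand at about (265,185), with the beaker at (298,185) and the cup at (305,205). The top picture shows the pivot at about (250,229), the mouth at (241,183), the dish at (236,194), the beaker at (264,188) and the cup at (292,203). So the mouth starts left of the beaker: I push it right past the beaker to the cup, then back left to the beaker.

```bash
cat >> h.py <<'E'
def look(tag=None):
    out={}
    for c in('scene','top'):
        im=robot.get_image(c); P=cloud(im); P[im['z_map']<=0]=np.nan; out[c]=(im,P)
    return out
E
python3 - <<'E'
from h import *
o=look()
np.savez('c0.npz',**{c:o[c][1] for c in o})
for c in o:
    im,P=o[c]; x,y,z=P[...,0],P[...,1],P[...,2]
    print(c)
    for lo,hi in((-6,5),(9,18),(50,58),(58,70),(80,92),(92,105),(105,120),(120,135),(135,150),(150,170),(170,300)):
        m=(x>300)&(x<580)&(y>-60)&(y<300)&(z>lo)&(z<hi)
        if m.sum() and lo>5: print(lo,hi,m.sum(),np.round(np.median(P[m],0)),np.round(P[m].min(0)),np.round(P[m].max(0)))
im=o['top'][0]['frame']; cv2.imwrite('pics/topc.png',cv2.resize(im[160:260,200:340,::-1],None,fx=5.7,fy=5.7,interpolation=cv2.INTER_CUBIC))
im=o['scene'][0]['frame']; cv2.imwrite('pics/scenec.png',cv2.resize(im[140:240,230:350,::-1],None,fx=6,fy=6,interpolation=cv2.INTER_CUBIC))
E
```

```text
scene
9 18 533 [405. 156.  13.] [300. -59.   9.] [507. 266.  18.]
50 58 142 [448.  94.  54.] [325.  -4.  50.] [507. 170.  58.]
58 70 127 [469. 135.  64.] [324.  43.  58.] [517. 162.  70.]
80 92 85 [469. 137.  83.] [324.  88.  80.] [515. 162.  91.]
92 105 36 [466. 171.  98.] [324. 131.  93.] [497. 187. 104.]
105 120 68 [450. 163. 114.] [318. 125. 105.] [500. 203. 119.]
120 135 179 [437. 162. 129.] [315. 124. 120.] [497. 206. 135.]
135 150 211 [380. 154. 142.] [311. 122. 135.] [498. 207. 150.]
150 170 106 [345. 148. 155.] [307. 116. 150.] [396. 173. 161.]
top
9 18 740 [422. 192.  13.] [300. -59.   9.] [505. 269.  18.]
50 58 75 [449.  56.  54.] [404.   0.  50.] [512. 157.  58.]
58 70 47 [457. 132.  62.] [407.  16.  58.] [511. 160.  70.]
80 92 72 [489. 128.  84.] [445.  89.  80.] [514. 161.  91.]
92 105 9 [489. 188. 103.] [460. 173.  98.] [493. 201. 105.]
105 120 100 [453. 182. 115.] [423. 163. 105.] [493. 202. 120.]
120 135 217 [410. 167. 128.] [343. 145. 120.] [496. 203. 135.]
135 150 268 [348. 153. 141.] [315. 125. 135.] [497. 203. 150.]
150 170 142 [347. 149. 156.] [309. 118. 150.] [418. 175. 163.]
```

View pics/topc.png

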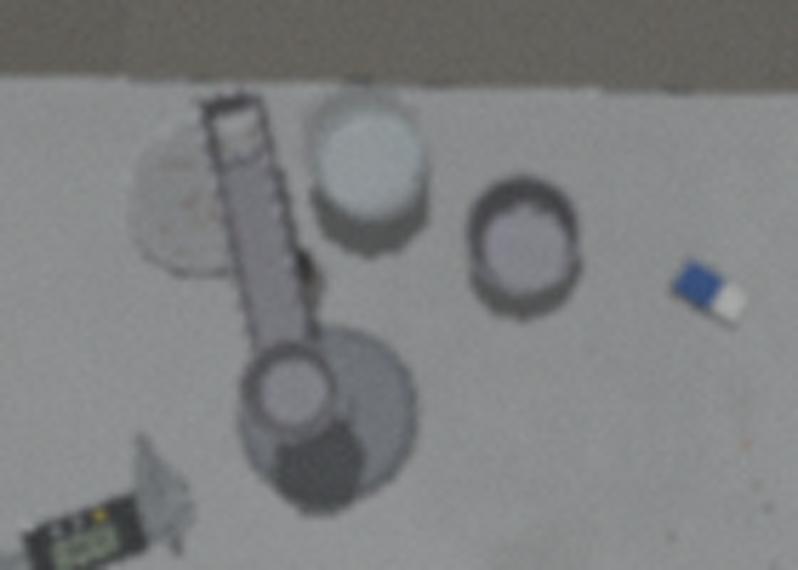

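View pics/scenec.png

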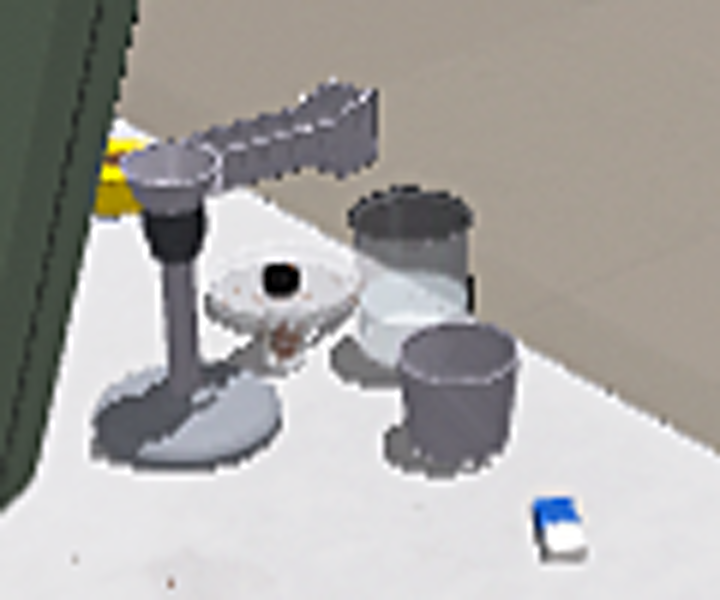

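The crops show the inlet rim centred at about (293,390) and the spout's open end at about (237,130). The beaker rim is at about (367,150) and the cup rim at about (524,232) in the top crop. Next I fit these with calibrated circles.

```bash
cat >> h.py <<'E'
from scipy.optimize import least_squares
def circ(P,r,c0,out=True):
    # centre minimising robust distance to radius r
    f=lambda c: np.hypot(P[:,0]-c[0],P[:,1]-c[1])-r
    return least_squares(f,c0,loss='soft_l1',f_scale=2).x
def chute(P,piv):
    x,y,z=P[...,0],P[...,1],P[...,2]
    r=np.hypot(x-piv[0],y-piv[1])
    m=(z>105)&(z<150)&(r>40)&(r<180)&(x>piv[0]-20)
    Q=P[m][:,:2]-piv
    f=lambda a: np.abs(-np.sin(a[0])*Q[:,0]+np.cos(a[0])*Q[:,1])
    th=np.arctan2(Q[:,1],Q[:,0]); 
    # centre via midrange of transverse offset
    best=min(np.linspace(-1.4,1.4,561),key=lambda a:np.percentile(np.abs(-np.sin(a)*Q[:,0]+np.cos(a)*Q[:,1]),95))
    return m.sum(),best,r[m].max()
E
python3 - <<'E'
from h import *
o=look()
for c in o:
    im,P=o[c]; x,y,z=P[...,0],P[...,1],P[...,2]
    def sel(cx,cy,R,lo,hi): m=(np.hypot(x-cx,y-cy)<R)&(z>lo)&(z<hi); return P[m]
    Q=sel(347,148,36,153,166); p=circ(Q[:,:2],26,[347,148]); print(c,'pivot',p,len(Q))
    Q=sel(485,130,46,78,92); print(' beaker',circ(Q[:,:2],36,[482,128]),len(Q),Q[:,2].max(), (Q.max(0)+Q.min(0))/2)
    Q=sel(440,35,46,46,60); print(' cup',circ(Q[:,:2],33,[440,35]),len(Q),Q[:,2].max(),(Q.max(0)+Q.min(0))/2)
    print(' chute',chute(P,p))
im=o['top'][0]
s=lambda a,b:(a/5.7+200-.4,b/5.7+160-.4)
for n,p,zz in(('inlet',s(293,390),160),('beaker',s(367,150),87),('cup',s(524,232),55),('spouttop',s(237,128),140),('foot',s(328,425),5)): print(n,at_z(im,p,zz))
im=o['scene'][0]
s=lambda a,b:(a/6+230-.4,b/6+140-.4)
for n,p,zz in(('inlet',s(171,165),160),('beaker',s(411,214),87),('cup',s(459,349),55)): print(n,at_z(im,p,zz))
E
```

```text
scene pivot [334.62549854 142.81279856] 62
 beaker [479.27114531 123.5938882 ] 81 87.05027497725541 [479.76115436 124.05240843  82.54092904]
 cup [434.80163188  31.24261602] 98 56.229227698197974 [437.28246028  31.46152841  51.19966972]
 chute (np.int64(285), np.float64(0.28500000000000014), np.float64(169.7346218008513))
top pivot [335.23128304 143.91844585] 88
 beaker [477.8849958  123.60182969] 78 90.88177379103013 [479.81799529 124.88364865  84.46133956]
 cup [434.84634661  33.0098183 ] 67 59.239061979355256 [435.18707501  32.99932738  53.02376772]
 chute (np.int64(398), np.float64(0.28), np.float64(165.3358569720788))
inlet [334.55363246 141.111168   160.        ]
beaker [474.93486773 117.937258    87.        ]
cup [436.31470963  31.17087339  55.        ]
spouttop [474.4417364  180.78349779 140.        ]
foot [329.13994942 142.76847032   5.        ]
inlet [331.97523688 138.91923508 160.        ]
beaker [479.15960039 122.96636859  87.        ]
cup [436.81446955  32.62004719  55.        ]
```

Fitted positions:
- **Pivot:** about (334.5, 143)
- **Chute angle:** about 0.28 rad
- **Beaker bearing:** −0.13 rad
- **Cup bearing:** −0.83 rad

First I shut the hand, rise and turn so the tool's x axis is tangential to the chute.

```bash
python3 -m crank '{"hand":[1,1,1,1,1,1,1,1,1,1],"delta_pos":[[0,0,-0.01],[0,0,-0.01],[0,0,-0.01],[0,0,-0.01],[0,0,-0.01],[0,0,-0.01],[0,0,-0.01],[0,0,-0.01],[0,0,-0.01],[0,0,-0.01]],"rot":[[0,0,-0.091],[0,0,-0.091],[0,0,-0.091],[0,0,-0.091],[0,0,-0.091],[0,0,-0.091],[0,0,-0.091],[0,0,-0.091],[0,0,-0.091],[0,0,-0.091]]}'
cat >> h.py <<'E'
PIV=np.array([334.5,143.])
def tool():
    s=robot.observe(); q=s['tool_rot']; R=Rotation.from_quat([q[1],q[2],q[3],q[0]]).as_matrix()
    return s,R
def plan(r,th,off,z):
    """shift in tool shares and world-yaw turn (tool z share) to reach chute-frame point"""
    s,R=tool(); er=np.array([np.cos(th),np.sin(th)]); et=np.array([-er[1],er[0]])
    t=np.r_[PIV+r*er+off*et,z]; d=R.T@(t-s['eef_pos'])
    psi=np.arctan2(R[1,0],R[0,0]); p=s['eef_pos'][:2]-PIV
    print('tcp',s['eef_pos'].round(1),'psi',psi.round(3),'f',s['force'].round(1),'t',s['clock'])
    print('shift share',(d/600).round(4),'rotz share',round(-(th+np.pi/2-psi)/(np.pi/2),4),'tilt',R[:,2].round(3))
E
python3 -c "
from h import *
plan(150,.28,60,282)"
```

```text
clock: 2.95
eef_pos: [235.4, -524.6, 291.5]
tool_rot: [-0.0, 0.599, 0.801, -0.0]
force: [-1.3, 0.5, -0.9]
gripper_width: -0.4
grip_force: 0.0
tcp [ 235.4 -524.6  291.5] psi 1.857 f [-1.3  0.5 -0.9] t 2.95
shift share [1.1191 0.7233 0.0159] rotz share 0.004 tilt [-0.  0. -1.]
```

```bash
python3 -m crank '{"hand":[1,1,1,1,1,1,1,1,1,1],"delta_pos":[[0.056,0.036,0],[0.056,0.036,0],[0.056,0.036,0],[0.056,0.036,0],[0.056,0.036,0],[0.056,0.036,0],[0.056,0.036,0],[0.056,0.036,0],[0.056,0.036,0],[0.056,0.036,0]],"rot":[[0,0,0],[0,0,0],[0,0,0],[0,0,0],[0,0,0],[0,0,0],[0,0,0],[0,0,0],[0,0,0],[0,0,0]]}'
python3 -m crank '{"hand":[1,1,1,1,1,1,1,1,1,1],"delta_pos":[[0.056,0.036,0],[0.056,0.036,0],[0.056,0.036,0],[0.056,0.036,0],[0.056,0.036,0],[0.056,0.036,0],[0.056,0.036,0],[0.056,0.036,0],[0.056,0.036,0],[0.056,0.036,0]],"rot":[[0,0,0],[0,0,0],[0,0,0],[0,0,0],[0,0,0],[0,0,0],[0,0,0],[0,0,0],[0,0,0],[0,0,0]]}'
python3 -c "
from h import *
plan(150,.28,60,112)"
```

```text
clock: 3.95
eef_pos: [350.1, -140.4, 291.6]
tool_rot: [0.0, 0.602, 0.799, 0.0]
force: [1.2, 0.1, -0.3]
gripper_width: -0.1
grip_force: 0.0
clock: 4.95
eef_pos: [464.7, 242.4, 291.4]
tool_rot: [0.0, 0.601, 0.799, 0.0]
force: [0.1, -0.6, 0.3]
gripper_width: -0.2
grip_force: 0.0
tcp [464.7 242.4 291.4] psi 1.852 f [ 0.1 -0.6  0.3] t 4.95
shift share [ 0.0008 -0.0045  0.2989] rotz share 0.0006 tilt [ 0. -0. -1.]
```

```bash
python3 -m crank '{"hand":[1,1,1,1,1,1,1,1,1,1],"delta_pos":[[0,0,0.03],[0,0,0.03],[0,0,0.03],[0,0,0.03],[0,0,0.03],[0,0,0.03],[0,0,0.03],[0,0,0.03],[0,0,0.03],[0,0,0.03]],"rot":[[0,0,0],[0,0,0],[0,0,0],[0,0,0],[0,0,0],[0,0,0],[0,0,0],[0,0,0],[0,0,0],[0,0,0]]}'
python3 - <<'E'
from h import *
plan(150,.28,40,112)
o=look()
A=[]
for c in o:
    im,P=o[c]; print(c,chute(P,PIV))
    A.append(cv2.resize((im['frame'][140:240,200:350] if c=='top' else im['frame'][120:220,220:370])[:,:,::-1],None,fx=5,fy=3*5/5*1.0*(5/3)*.58,interpolation=cv2.INTER_CUBIC))
cv2.imwrite('pics/pair1.png',np.vstack(A))
E
```

```text
clock: 5.95
eef_pos: [464.6, 240.7, 110.7]
tool_rot: [0.0, 0.601, 0.799, 0.0]
force: [-1.0, 0.2, -0.4]
gripper_width: 0.2
grip_force: 0.0
tcp [464.6 240.7 110.7] psi 1.851 f [-1.   0.2 -0.4] t 5.95
shift share [-0.0299 -0.0035 -0.0022] rotz share 0.0003 tilt [ 0.  0. -1.]
scene (np.int64(356), np.float64(0.42000000000000015), np.float64(170.40326473192155))
top (np.int64(396), np.float64(0.28500000000000014), np.float64(166.39434722507755))
```

View pics/pair1.png

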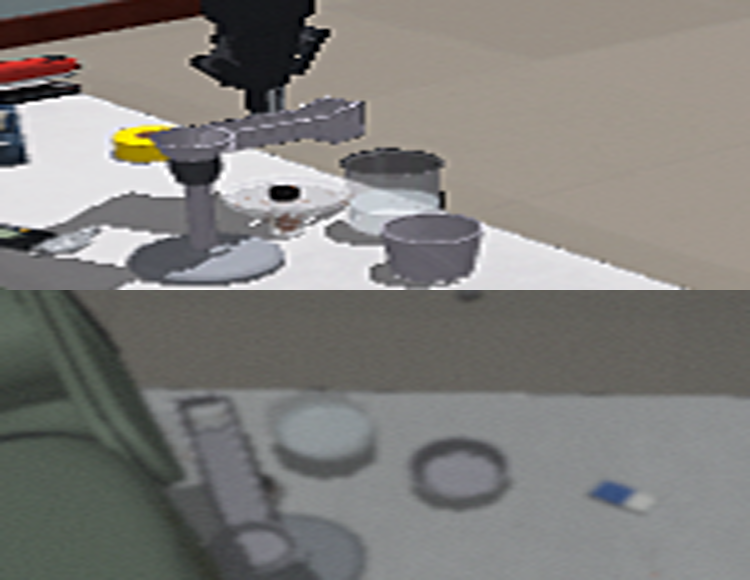

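The picture shows the shut fingers standing left of the spout, clear of everything. I close in, then start the arc.

```bash
python3 -m crank '{"hand":[1,1,1,1,1,1,1,1,1,1],"delta_pos":[[-0.006,-0.0005,0],[-0.006,-0.0005,0],[-0.006,-0.0005,0],[-0.006,-0.0005,0],[-0.006,-0.0005,0],[-0.006,-0.0005,0],[-0.006,-0.0005,0],[-0.006,-0.0005,0],[-0.003,0,0],[-0.003,0,0]],"rot":[[0,0,0],[0,0,0],[0,0,0],[0,0,0],[0,0,0],[0,0,0],[0,0,0],[0,0,0],[0,0,0],[0,0,0]]}'
python3 -m crank '{"hand":[1,1,1,1,1,1,1,1,1,1],"delta_pos":[[-0.0075,0.0012,0],[-0.0075,0.0012,0],[-0.0075,0.0012,0],[-0.0075,0.0012,0],[-0.0075,0.0012,0],[-0.0075,0.0012,0],[-0.0075,0.0012,0],[-0.0075,0.0012,0],[-0.0075,0.0012,0],[-0.0075,0.0012,0]],"rot":[[0,0,0.0191],[0,0,0.0191],[0,0,0.0191],[0,0,0.0191],[0,0,0.0191],[0,0,0.0191],[0,0,0.0191],[0,0,0.0191],[0,0,0.0191],[0,0,0.0191]]}'
cat >> h.py <<'E'
def rel():
    s,R=tool(); p=s['eef_pos'][:2]-PIV; psi=np.arctan2(R[1,0],R[0,0]); th=psi-np.pi/2
    er=np.array([np.cos(th),np.sin(th)]); et=np.array([-er[1],er[0]])
    print('tool th',th.round(3),'r',(p@er).round(1),'off',(p@et).round(1),'z',s['eef_pos'][2].round(1),'f',s['force'].round(1),'t',s['clock'])
    return th
E
python3 - <<'E'
from h import *
rel(); o=look()
for c in o: print(c,chute(o[c][1],PIV),[(round(d['conf'],2),at_z(o[c][0],d['xy'],97).round()) for d in robot.mark_of(c,'chute_mouth')])
E
```

```text
clock: 7.05
eef_pos: [471.4, 209.0, 111.3]
tool_rot: [-0.0, 0.601, 0.799, 0.0]
force: [0.6, 1.4, -1.1]
gripper_width: 0.0
grip_force: 0.6
clock: 8.05
eef_pos: [484.7, 165.2, 111.2]
tool_rot: [-0.0, 0.715, 0.699, -0.0]
force: [-0.1, 1.1, 0.8]
gripper_width: 0.2
grip_force: 0.5
tool th -0.022 r 149.7 off 25.5 z 111.2 f [-0.1  1.1  0.8] t 8.05
scene (np.int64(395), np.float64(-0.03499999999999992), np.float64(166.70314227281588)) [(0.6, array([482., 116.,  97.]))]
top (np.int64(25), np.float64(-0.11499999999999999), np.float64(164.98822410750788)) [(0.41, array([492., 133.,  97.]))]
```

```bash
python3 -m crank '{"hand":[1,1,1,1,1,1,1,1,1,1],"delta_pos":[[-0.0075,0.0012,0],[-0.0075,0.0012,0],[-0.0075,0.0012,0],[-0.0075,0.0012,0],[-0.0075,0.0012,0],[-0.0075,0.0012,0],[-0.0075,0.0012,0],[-0.0075,0.0012,0],[-0.0075,0.0012,0],[-0.0075,0.0012,0]],"rot":[[0,0,0.0191],[0,0,0.0191],[0,0,0.0191],[0,0,0.0191],[0,0,0.0191],[0,0,0.0191],[0,0,0.0191],[0,0,0.0191],[0,0,0.0191],[0,0,0.0191]]}'
python3 -m crank '{"hand":[1,1,1,1,1,1,1,1,1,1],"delta_pos":[[-0.0075,0.0012,0],[-0.0075,0.0012,0],[-0.0075,0.0012,0],[-0.0075,0.0012,0],[-0.0075,0.0012,0],[-0.0075,0.0012,0],[-0.0075,0.0012,0],[-0.0038,0.0006,0],[-0.0038,0.0006,0],[-0.0038,0.0006,0]],"rot":[[0,0,0.0191],[0,0,0.0191],[0,0,0.0191],[0,0,0.0191],[0,0,0.0191],[0,0,0.0191],[0,0,0.0191],[0,0,0.0096],[0,0,0.0096],[0,0,0.0096]]}'
cat >> h.py <<'E'
def chute2():
    th=rel(); o=look(); r={}
    for c in o:
        im,P=o[c]; x,y,z=P[...,0],P[...,1],P[...,2]
        Q=P[(np.hypot(x-PIV[0],y-PIV[1])<175)&(z>124)&(z<150)][:,:2]-PIV
        Q=Q[(np.hypot(*Q.T)>35)]
        # robust mean of trough-edge points close to the expected line
        for a0 in np.linspace(th-.2,th+.2,9):
            pass
        A=np.linspace(th-.3,th+.3,301)
        n=[(np.abs(-np.sin(a)*Q[:,0]+np.cos(a)*Q[:,1])[(np.cos(a)*Q[:,0]+np.sin(a)*Q[:,1])>0]<17.5).sum() for a in A]
        b=A[np.array(n)>=max(n)*.99]; print(c,max(n),'ang',b.min().round(3),b.max().round(3))
        for d in robot.mark_of(c,'chute_mouth')[:2]: print('  mark',round(d['conf'],2),at_z(im,d['xy'],97).round())
        r[c]=o[c]
    return r
E
python3 -c "
from h import *
o=chute2()
im=o['top'][0]['frame']; cv2.imwrite('pics/top2.png',cv2.resize(im[160:260,200:340,::-1],None,fx=5.7,fy=5.7,interpolation=cv2.INTER_CUBIC))"
```

```text
clock: 9.25
eef_pos: [485.0, 119.8, 111.3]
tool_rot: [0.0, 0.811, 0.585, 0.0]
force: [0.3, 1.2, -0.9]
gripper_width: -0.1
grip_force: 0.5
clock: 10.25
eef_pos: [474.5, 82.8, 111.3]
tool_rot: [0.0, 0.879, 0.477, 0.0]
force: [0.5, 0.5, -1.1]
gripper_width: 0.4
grip_force: 0.5
tool th -0.576 r 150.2 off 25.7 z 111.3 f [ 0.5  0.5 -1.1] t 10.25
scene 329 ang -0.604 -0.594
  mark 0.65 [452.  45.  97.]
top 0 ang -0.876 -0.276
```

View pics/top2.png

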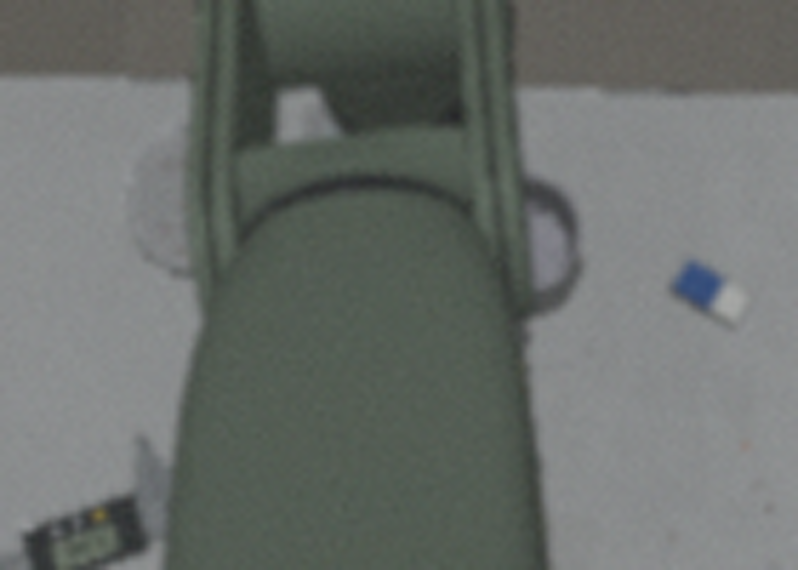

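The arm hides the chute from the top camera; in the crop the cup is still at about (555,245). The scene depth puts the chute at about −0.60, which agrees with the contact geometry. I push it the remaining 0.23 rad to the cup.

```bash
python3 -m crank '{"hand":[1,1,1,1,1,1,1,1,1,1],"delta_pos":[[-0.0075,0.0012,0],[-0.0075,0.0012,0],[-0.0075,0.0012,0],[-0.0075,0.0012,0],[-0.0075,0.0012,0],[-0.0075,0.0012,0],[-0.0038,0.0006,0],[-0.0038,0.0006,0],[-0.0038,0.0006,0],[0,0,0]],"rot":[[0,0,0.0191],[0,0,0.0191],[0,0,0.0191],[0,0,0.0191],[0,0,0.0191],[0,0,0.0191],[0,0,0.0096],[0,0,0.0096],[0,0,0.0096],[0,0,0]]}'
python3 -c "
from h import *
o=chute2()
im=o['scene'][0]['frame']; cv2.imwrite('pics/scene3.png',cv2.resize(im[140:240,230:350,::-1],None,fx=6,fy=6,interpolation=cv2.INTER_CUBIC))"
```

```text
clock: 11.45
eef_pos: [457.4, 52.9, 111.3]
tool_rot: [0.0, 0.927, 0.376, -0.0]
force: [-0.4, 0.8, -0.1]
gripper_width: -0.1
grip_force: 0.0
tool th -0.8 r 150.3 off 25.4 z 111.3 f [-0.4  0.8 -0.1] t 11.45
scene 358 ang -0.828 -0.826
  mark 0.67 [435.  21.  97.]
  mark 0.53 [ 367. -486.   97.]
top 2 ang -0.882 -0.678
  mark 0.21 [394. -77.  97.]
```

View pics/scene3.png

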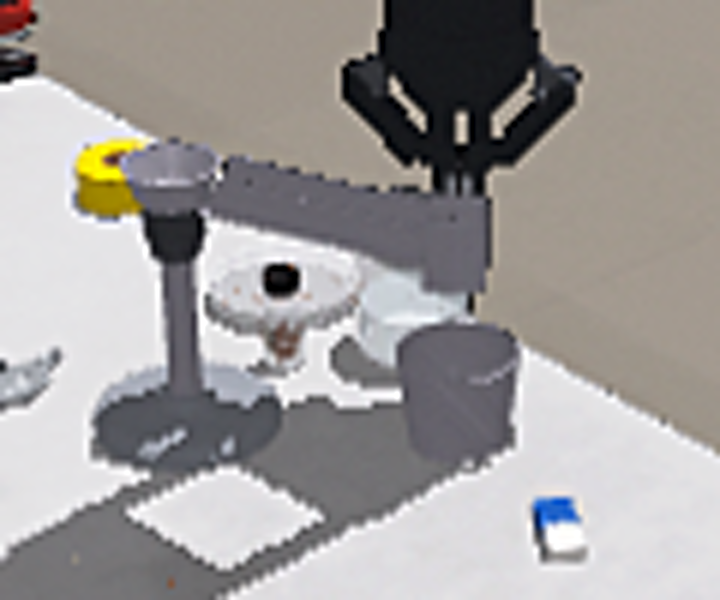

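The spout's right face sits at about (425–490, 200–290) in the crop, right above the cup (rim centre about (459,345)). Now a direct check of the mouth against the cup, using the depth on the spout face.

Run:
```python
from h import *
o=look(); im,P=o['scene']; x,y,z=P[...,0],P[...,1],P[...,2]
m=(np.hypot(x-436,y-32)<40)&(z>98)&(z<135); Q=P[m][:,:2]-PIV
for a in(-.81,-.83):
    r=Q@[np.cos(a),np.sin(a)]; t=Q@[-np.sin(a),np.cos(a)]
    k=(r>137)&(r<163); print(a,'face t',np.percentile(t[k],[10,50,90]).round(1),'r',np.percentile(r,[1,50,99]).round(1),k.sum())
    f=np.polyfit(r[k&(t<0)],t[k&(t<0)],1); print(' slope',f.round(3))
Q=P[(np.hypot(x-436,y-32)<46)&(z>46)&(z<60)]; print('cup',circ(Q[:,:2],33,[436,32]))
```

```text
-0.81 face t [-19.1 -16.4  13. ] r [114.4 143.2 165.7] 103
 slope [ -0.028 -12.493]
-0.83 face t [-16.  -13.4  16. ] r [114.5 143.3 165.6] 106
 slope [-3.0000e-03 -1.3197e+01]
cup [434.87213214  31.63545254]
```

The mouth is within about 3 mm of the cup's centre. One tiny nudge, then I back off, rise and cross to the right side while it stands.

```bash
python3 -m crank '{"hand":[1,1,1,1,1,1,1,1,1,1],"delta_pos":[[-0.0015,0.0002,0],[-0.0015,0.0002,0],[0,0,0],[0.01,0,0],[0.02,0,0],[0.02,0,0],[0,0,-0.04],[0,0,-0.04],[0,0,-0.04],[0,0,-0.04]],"rot":[[0,0,0.005],[0,0,0.005],[0,0,0],[0,0,0],[0,0,0],[0,0,0],[0,0,0],[0,0,0],[0,0,0],[0,0,0]]}'
python3 -m crank '{"hand":[1,1,1,1,1,1,1,1,1,1],"delta_pos":[[-0.03,0,0],[-0.03,0,0],[-0.03,0,0],[-0.03,0,0],[-0.03,0,0],[-0.03,0,0],[-0.03,0,0],[0,0,0],[0,0,0],[0,0,0]],"rot":[[0,0,0],[0,0,0],[0,0,0],[0,0,0],[0,0,0],[0,0,0],[0,0,0],[0,0,0],[0,0,0],[0,0,0]]}'
python3 - <<'E'
from h import *
o=chute2(); plan(150,-.82,-55,112)
im,P=o['scene']; x,y,z=P[...,0],P[...,1],P[...,2]
m=(np.hypot(x-436,y-32)<40)&(z>98)&(z<135); Q=P[m][:,:2]-PIV
for a in(-.81,-.83):
    r=Q@[np.cos(a),np.sin(a)]; t=Q@[-np.sin(a),np.cos(a)]
    k=(r>137)&(r<163)&(t<0); print(a,'face t',np.percentile(t[k],[10,50,90]).round(1))
im=o['top'][0]['frame']; print('n')
cv2.imwrite('pics/top4.png',cv2.resize(im[160:260,200:340,::-1],None,fx=5.7,fy=5.7,interpolation=cv2.INTER_CUBIC))
E
```

```text
clock: 12.75
eef_pos: [479.0, 73.1, 208.2]
tool_rot: [0.0, 0.929, 0.369, 0.0]
force: [0.8, 0.0, -0.6]
gripper_width: -0.1
grip_force: 0.0
clock: 13.75
eef_pos: [386.9, -14.0, 207.3]
tool_rot: [0.0, 0.93, 0.368, 0.0]
force: [-0.4, 0.8, 0.2]
gripper_width: -0.1
grip_force: 0.0
tool th -0.816 r 150.3 off -69.4 z 207.3 f [-0.4  0.8  0.2] t 13.75
scene 338 ang -0.842 -0.834
  mark 0.77 [416.  21.  97.]
top 112 ang -0.844 -0.814
  mark 0.79 [449.  40.  97.]
tcp [386.9 -13.8 207.2] psi 0.756 f [ 0.6 -1.1 -0.3] t 13.95
shift share [ 0.0228 -0.0005  0.1587] rotz share 0.0031 tilt [-0. -0. -1.]
-0.81 face t [-20.6 -17.8 -13.8]
-0.83 face t [-17.6 -14.7 -11. ]
n
```

```bash
python3 -m crank '{"hand":[1,1,1,1,1,1,1,1,1,1],"delta_pos":[[0,0,0.02],[0,0,0.02],[0,0,0.02],[0,0,0.02],[0,0,0.02],[0,0,0.02],[0,0,0.02],[0,0,0.018],[0,0,0],[0,0,0]],"rot":[[0,0,0],[0,0,0],[0,0,0],[0,0,0],[0,0,0],[0,0,0],[0,0,0],[0,0,0],[0,0,0],[0,0,0]]}'
python3 -m crank '{"hand":[1,1,1,1,1,1,1,1,1,1],"delta_pos":[[0.01,0,0],[0.01,0,0],[0.01,0,0],[0.01,0,0],[0.01,0,0],[0.01,0,0],[0.004,0,0],[0.002,0,0],[0,0,0],[0,0,0]],"rot":[[0,0,0],[0,0,0],[0,0,0],[0,0,0],[0,0,0],[0,0,0],[0,0,0],[0,0,0],[0,0,0],[0,0,0]]}'
python3 -c "
from h import *
o=chute2()"
```

```text
clock: 14.95
eef_pos: [386.8, -13.9, 112.6]
tool_rot: [-0.0, 0.93, 0.369, -0.0]
force: [-0.4, 0.0, 0.5]
gripper_width: -0.0
grip_force: 0.0
clock: 15.95
eef_pos: [415.2, 13.0, 112.4]
tool_rot: [0.0, 0.93, 0.369, -0.0]
force: [-0.5, 0.1, 0.5]
gripper_width: 0.1
grip_force: 0.0
tool th -0.816 r 150.0 off -30.3 z 112.4 f [-0.5  0.1  0.5] t 15.95
scene 262 ang -1.026 -0.842
  mark 0.69 [422.  30.  97.]
top 20 ang -0.838 -0.694
  mark 0.6 [448.  43.  97.]
```

View pics/top4.png

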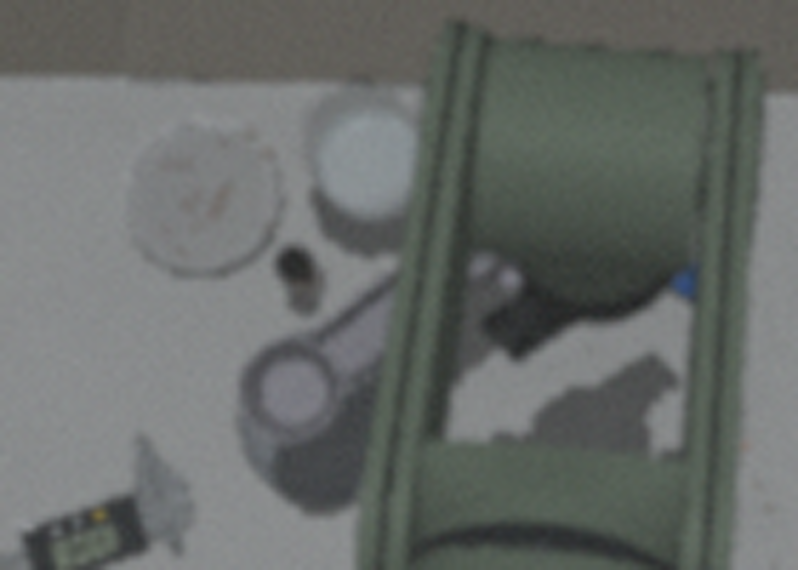

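The top crop shows the chute standing toward the cup, with the beaker, dish (205,200) and vial (297,265) unmoved. It has now stood there about 4 s, so I push it back left to the beaker.

```bash
python3 -m crank '{"hand":[1,1,1,1,1,1,1,1,1,1],"delta_pos":[[0.0038,0.0006,0],[0.0038,0.0006,0],[0.0075,0.0012,0],[0.0075,0.0012,0],[0.0075,0.0012,0],[0.0075,0.0012,0],[0.0075,0.0012,0],[0.0075,0.0012,0],[0.0075,0.0012,0],[0.0075,0.0012,0]],"rot":[[0,0,-0.0096],[0,0,-0.0096],[0,0,-0.0191],[0,0,-0.0191],[0,0,-0.0191],[0,0,-0.0191],[0,0,-0.0191],[0,0,-0.0191],[0,0,-0.0191],[0,0,-0.0191]]}'
python3 -m crank '{"hand":[1,1,1,1,1,1,1,1,1,1],"delta_pos":[[0.0075,0.0012,0],[0.0075,0.0012,0],[0.0075,0.0012,0],[0.0075,0.0012,0],[0.0075,0.0012,0],[0.0075,0.0012,0],[0.0075,0.0012,0],[0.0075,0.0012,0],[0.0038,0.0006,0],[0.0038,0.0006,0]],"rot":[[0,0,-0.0191],[0,0,-0.0191],[0,0,-0.0191],[0,0,-0.0191],[0,0,-0.0191],[0,0,-0.0191],[0,0,-0.0191],[0,0,-0.0191],[0,0,-0.0096],[0,0,-0.0096]]}'
python3 -c "
from h import *
o=chute2()"
```

```text
clock: 17.15
eef_pos: [446.6, 40.3, 112.5]
tool_rot: [0.0, 0.871, 0.492, 0.0]
force: [-0.2, -1.8, -0.5]
gripper_width: -0.3
grip_force: 0.6
clock: 18.15
eef_pos: [468.9, 74.4, 112.5]
tool_rot: [0.0, 0.797, 0.604, -0.0]
force: [0.4, -1.4, -0.1]
gripper_width: 0.2
grip_force: 0.5
tool th -0.274 r 147.9 off -29.7 z 112.5 f [ 0.4 -1.4 -0.1] t 18.15
scene 251 ang -0.32 -0.318
  mark 0.74 [475.  85.  97.]
top 2 ang -0.294 -0.054
```

```bash
python3 -m crank '{"hand":[1,1,1,1,1,1,1,1,1,1],"delta_pos":[[0.0075,0.0014,0],[0.0075,0.0014,0],[0.0075,0.0014,0],[0.0038,0.0007,0],[0.0038,0.0007,0],[0.0038,0.0007,0],[0.0025,0.0004,0],[0,0,0],[-0.005,0,0],[-0.015,0,0]],"rot":[[0,0,-0.0191],[0,0,-0.0191],[0,0,-0.0191],[0,0,-0.0096],[0,0,-0.0096],[0,0,-0.0096],[0,0,-0.0064],[0,0,0],[0,0,0],[0,0,0]]}'
python3 -m crank '{"hand":[1,1,1,1,1,1],"delta_pos":[[-0.03,0,0],[-0.04,0,0],[-0.05,0,0],[-0.05,0,0],[-0.05,0,0],[0,0,0]],"rot":[[0,0,0],[0,0,0],[0,0,0],[0,0,0],[0,0,0],[0,0,0]]}'
cat > m.py <<'E'
from h import *
o=chute2()
for c in o:
    im,P=o[c]; x,y,z=P[...,0],P[...,1],P[...,2]
    print(c,chute(P,PIV))
    Q=P[(np.hypot(x-479,y-124)<46)&(z>78)&(z<92)]; print('beaker',circ(Q[:,:2],36,[479,124]),len(Q))
    Q=P[(np.hypot(x-479,y-124)<40)&(z>98)&(z<135)][:,:2]-PIV
    for a in(-.11,-.15):
        r=Q@[np.cos(a),np.sin(a)]; t=Q@[-np.sin(a),np.cos(a)]; k=(r>137)&(r<163)
        print(a,'faces t',np.percentile(t[k&(t<0)],[10,50,90]).round(1),np.percentile(t[k&(t>0)],[10,50,90]).round(1) if (k&(t>0)).any() else '')
E
python3 m.py
```

```text
clock: 19.35
eef_pos: [476.1, 82.8, 112.6]
tool_rot: [0.0, 0.751, 0.66, 0.0]
force: [1.0, -0.0, -0.4]
gripper_width: 0.1
grip_force: 0.0
clock: 19.95
eef_pos: [458.1, -51.1, 112.7]
tool_rot: [0.0, 0.753, 0.658, -0.0]
force: [0.2, -0.0, -0.3]
gripper_width: -0.3
grip_force: 0.0
tool th -0.134 r 148.4 off -175.8 z 112.7 f [ 0.2 -0.  -0.3] t 19.95
scene 289 ang -0.158 -0.148
top 283 ang -0.15 -0.132
  mark 0.68 [486. 123.  97.]
scene (np.int64(392), np.float64(-0.15999999999999992), np.float64(166.24572678189105))
beaker [480.54659579 123.72618134] 61
-0.11 faces t [-23.  -21.3 -17.4] [ 6.8  8.9 11.9]
-0.15 faces t [-16.8 -15.2 -11.8] [12.6 14.8 18.2]
top (np.int64(416), np.float64(-0.1449999999999998), np.float64(165.91816940144133))
beaker [477.54634598 124.97894311] 56
-0.11 faces t [-20.9 -20.   -3.4] [2.8 8.  8.8]
-0.15 faces t [-14.7 -14.4  -6.8] [ 4.2 14.  14.6]
```

The chute stands at about −0.149 against the beaker's −0.129, so 3 mm short. I go back for a small nudge.

```bash
python3 -m crank '{"hand":[1,1,1,1,1,1,1,1,1,1],"delta_pos":[[0.05,0,0],[0.05,0,0],[0.05,0,0],[0.04,0,0],[0.03,0,0],[0.01,0,0],[0.005,0,0],[0,0,0],[0,0,0],[0,0,0]],"rot":[[0,0,0],[0,0,0],[0,0,0],[0,0,0],[0,0,0],[0,0,0],[0,0,0],[0,0,0],[0,0,0],[0,0,0]]}'
python3 -c "
from h import *
rel()"
```

```text
clock: 21.15
eef_pos: [476.9, 91.0, 112.5]
tool_rot: [0.0, 0.752, 0.659, -0.0]
force: [-0.6, -0.4, -0.7]
gripper_width: -0.1
grip_force: 0.0
tool th -0.131 r 148.0 off -32.9 z 112.5 f [-0.6 -0.4 -0.7] t 21.15
```

```bash
python3 -m crank '{"hand":[1,1,1,1,1,1,1,1,1,1],"delta_pos":[[0.0025,0,0],[0.002,0,0],[0.002,0,0],[0.002,0,0],[0.002,0,0],[0,0,0],[-0.005,0,0],[-0.02,0,0],[-0.03,0,0],[-0.05,0,0]],"rot":[[0,0,0],[0,0,0],[0,0,0],[0,0,0],[0,0,0],[0,0,0],[0,0,0],[0,0,0],[0,0,0],[0,0,0]]}'
python3 -m crank '{"hand":[1,1,1,1,1,1,1],"delta_pos":[[-0.05,0,0],[-0.07,0,0],[-0.07,0,0],[-0.05,0,-0.02],[0,0,-0.05],[0,0,-0.05],[0,0,0]],"rot":[[0,0,0],[0,0,0],[0,0,0],[0,0,0],[0,0,0],[0,0,0],[0,0,0]]}'
echo "im=o['top'][0]['frame']; cv2.imwrite('pics/top6.png',cv2.resize(im[160:260,200:340,::-1],None,fx=5.7,fy=5.7,interpolation=cv2.INTER_CUBIC))" >> m.py
python3 m.py
```

```text
clock: 22.15
eef_pos: [469.5, 35.0, 112.5]
tool_rot: [0.0, 0.751, 0.66, 0.0]
force: [-0.4, -0.4, 0.3]
gripper_width: 0.2
grip_force: 0.0
clock: 22.85
eef_pos: [452.8, -108.9, 188.2]
tool_rot: [0.003, 0.752, 0.659, 0.002]
force: [0.2, -0.5, 0.7]
gripper_width: -0.2
grip_force: 0.0
tool th -0.132 r 150.3 off -234.2 z 188.2 f [ 0.2 -0.5  0.7] t 22.85
scene 281 ang -0.142 -0.132
  mark 0.64 [486. 118.  97.]
top 275 ang -0.13 -0.112
  mark 0.87 [488. 113.  97.]
scene (np.int64(384), np.float64(-0.1349999999999998), np.float64(168.88638447344925))
beaker [480.82981681 122.91751296] 62
-0.11 faces t [-20.7 -17.2 -14.7] [ 6.9 11.6 15.1]
-0.15 faces t [-14.7 -11.3  -8.6] [12.5 17.5 21. ]
top (np.int64(408), np.float64(-0.1299999999999999), np.float64(165.60882245245475))
beaker [477.7632326  125.42260146] 50
-0.11 faces t [-17.9 -17.1  -4.7] [ 2.9 11.3 12. ]
-0.15 faces t [-11.9 -11.3  -4.2] [ 5.2 17.3 17.9]
```

View pics/top6.png

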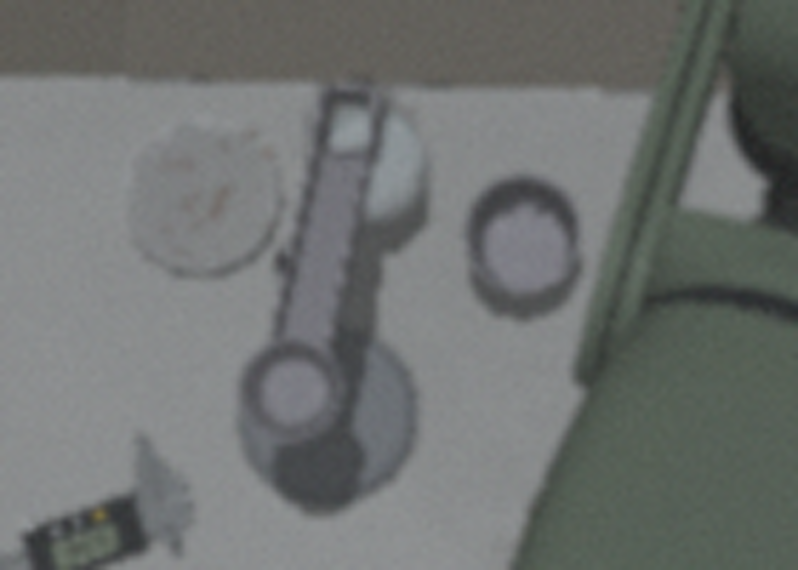

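The top crop shows the spout at (352,115) over the beaker rim (367,150). That 15 px offset is the parallax expected from the height difference. The cup, dish and the rest stand as before, the chute angle (−0.13) matches the beaker bearing (−0.13), and the arm is clear.

```bash
python3 -c "
from workcell import robot
print(robot.job_done())"
```

```text
the job is handed in; nothing more can be done
None
```

I pushed the chute to the steel cup, where it stood for about 4 s, then back to the glass beaker, where it rests within about 2 mm of centre by the cameras; nothing else was seen to move, and the job is handed in.

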